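# Lay the carved printing block down and seat it in the registration corner

## Robot

A 7-joint arm with a two-finger parallel gripper is mounted at the origin on the work surface. World frame = base frame: x ahead of the robot, y to its left, z up, the work surface at z = 0. Lengths are in m, angles in rad, forces in N, time in s.
With the tool pointing down it reaches from about 0.425 to 0.925 m from the base axis. Payload 6.8 kg.
Tool frame: the origin (TCP) lies midway between the tips of the shut fingers; the grasp point (between the pads) lies 19 mm behind it (r.grip_depth is the distance from the TCP to the grasp point, in m); z points along the fingers, y is the line along which they close (so a half turn about z gives the same grasp; the last joint's range is limited). The gripper opens to 85 mm and grips with 20 to 120 N. Pads are 22 mm wide; open, the fingers measure 114 mm over their backs; the gripper's body (76 mm by 85 mm) begins 54 mm behind the grasp point. The pads swing forward as they close: fully open they stand 13 mm farther back than shut.
Start: joints at [1.131, 0.477, 0.022, 1.555, -0.011, 1.109, -0.083], TCP at [0.22, -0.638, 0.231] pointing down, gripper open.
Joint ranges: [-2.96, 2.96], [-0.34, 2.1], [-1.41, 1.46], [0.24, 2.44], [-1.37, 4.51], [0.17, 1.92], [-2.96, 2.96]. Speed limits (rad/s): [2.39, 2.39, 3.14, 3.14, 3.14, 3.14, 3.14].

## Interface

Orientations are given as a rotation vector (axis times angle).
In Python, from bench import telemetry, grab_frame, calibration, order, silhouettes, r gives the robot as it stands.
- The arm moves only by the tool apply_moves, never from a script. Its argument "moves" is a list of rows, each a list of 7 numbers: the turn, a rotation vector about the tool's x, y, z scaled (see below), then the shift along the tool's x, y, z scaled (see below), then the opening, from -1 (shut) to 1 (fully open). A call has exactly 8 rows; each row shifts and turns the commanded pose from where the row before left it, along the tool's axes as they then stand; what a row does not reach is not made up. The controller multiplies each number of a shift by 1000 mm and each number of a turn by 6 degrees. A row lasts 1/12 s, in which the tool goes at most 41.7 mm and 7.16 degrees, less where a joint would pass 70% of its speed; a pose out of reach is approached as far as the arm can. A call with a number of a shift or a turn outside -1 to 1 is refused whole. A call with a gripper value outside its range is refused whole. The fingers move at their own pace and stop on an object; "grip_force" is the grip in N (left out, the last holds). Time passes only in rows, so rows that do not move let the fingers close, or fill a call up. It gives the time, the measured TCP pose, the force, the opening and the grip force at its end, in the units of the state.
- telemetry.get_obs(): the state, without advancing time (a new reading comes with each control period).
- grab_frame(name): name is "side" or "top"; returns the picture (400x640x3 uint8, blue, green, red); there is no depth.
- calibration(name): a dict with "fx", "fy", "cx", "cy" (pixels), "world_from_camera" (4x4, takes a point from camera to world coordinates). Camera axes: x right, y down, z forward; pixel columns grow to the right and rows downward; lengths in m; the calibration is good to about 2 mm. A picture is of the moment at which its call begins. calibration takes no time and is no camera call.
- order.hand_in(): hands the job in; it is judged then, once.
Trained networks look in the newest picture that a camera, given by its name, has taken for a name from the list of things; names that differ only in an ending like _2 or _b are one class to them, and where a whole thing is asked for, a point or a joint stands for the part that bears it (a point fixed in the world has none). Each returns a list of dicts, best first, with "p" (0 to 1); they miss things now and then, are a little off and sometimes report something else, mostly with a low value. They report only what shows in the picture. A call takes as long as a camera call. They do not tell look-alikes from the thing itself.
- silhouettes(thing, camera): "mask" (400x640 bool, what is visible of it) and "extent" ([centre column, centre row, width, height] in pixels, round what is visible of it).
The state is a dict: "clock": time; "joints": joint angles; "qvel": joint speeds; "tau": joint torques, N m; "tcp_pos": TCP position; "orientation": TCP orientation; "contact_force": force on the tool from outside, world axes, zero at the start; "moment": the same for the moment, N m; "grip_width": finger opening in m; "gripper_force": force on a finger pad.
Only numpy, scipy, OpenCV 4.12 (cv2) and the standard library are available. Lean on these libraries where they do the work, as an engineer would, in place of code of your own. Each camera call takes 0.05 s, during which the arm holds its last target. There are 200 camera calls.

## Task

The carved printing block has been left standing on its long edge on the registration board, carved face towards the robot. With the fingertips, push its top so that it tips over backwards, away from the robot, and lies on its back on the board with the carving up; then push it along the board until it sits snug in the corner, flush against both the back stop and the side stop. Only push it, never pick it up, and leave the tools and other things lying where they are.

Things in the scene. Friction and masses are not known exactly. Their poses are not given: they have to be found in the camera images.
- block: Carved pear-wood printing block 150 mm long, 100 mm high as it stands, 24 mm thick, about 0.26 kg, standing free on a long edge on the board. Origin: centre of that edge, on the board's top. x from the carved face (x = -12 mm, to the robot) to the plain back (x = +12); y along its length (ends +-75); z up its height (0 to 100). On its back, x points down and z away from the robot
- block_mid (a point): centre of the block's volume (axes as the block). Pushed near the top of the carved face the block pivots on its lower back edge, passes its balance at about 14 degrees and then falls onto its back by itself, sliding a few mm
- block_corner (a point): corner of the block at its back face, top edge and +y end (x = +12, y = +75, z = +100 mm in the block's frame): the corner that goes into the corner of the stops, down on the board
- board: Registration board, fixed: plywood 320 mm (x) by 440 mm (y), 12 mm thick, flat on the table. Origin: centre of its underside; x to the back stop, away from the robot, y left to the side stop. Stops: wooden strips 24 mm wide, standing 14 mm above its top; back stop along the whole far edge, inner face at x = +120 mm; side stop on the left, inner face at y = +196 mm, from x = -50 to +120
- board_corner (a point): inner corner where the faces of the back stop and of the side stop meet, on the board's top face (x = +120, y = +196, z = +12 mm in the board's frame; axes as the board)
- gouge: bystander: gouge with a wooden handle 110 mm long and 23 mm thick and a steel blade 75 mm long, lying on the right-hand part of the board. Origin: under the middle of the handle; x towards the blade
- tin: bystander: flat round aluminium wax tin, 43 mm across, 17 mm high, on the board's near left corner. Origin: centre of its underside
- mallet: bystander: wooden mallet lying on the table, head 68 x 115 x 60 mm high, handle 200 mm towards -x. Origin: under the middle of the head
- baren: bystander: baren, a black printing pad 124 mm across with a bar grip over it, 32 mm high. Origin: centre of its underside
- brayer: bystander: ink roller, 90 mm rubber roller (36 mm across) and a wooden handle, about 175 mm long, 38 mm high. Origin: on the table under its middle; roller at +x
- whetstone: bystander: grey whetstone on a dark wooden base, 85 x 235 mm, 46 mm high. Origin: centre of its underside
- jar: bystander: closed glass jar 66 mm across, 85 mm high. Origin: centre of its underside
There are look-alikes about, which are no part of the job. What is shaped like the block but blue or yellow is not meant.

How it is judged:
By the outcome, as a careful person would: the job done as asked, in the order asked, and still so for the second after the job is handed in, with the robot touching nothing.
It also fails if it takes over 64 s, if anything falls off the work surface, if the arm or the gripper's body presses on something with over 40 N, if the wrist force passes 120 N, or if a joint passes its speed limit or range.

## Working session

There is one attempt and no reset: what is moved stays moved. The work goes in short steps, Python scripts to look and compute and a tool call to move; the robot and the scene stay as the last step left them, time stands still between calls to the robot, and variables do not carry over. Pictures are saved under pics/ and viewed, at most 10 in all, crops included, and the job is handed in when it is done.

Besides the shell and the picture viewer there is one more tool, called as name(argument=value, ...), one argument or row to a line, values as JSON. apply_moves: Moves the arm, as the interface text tells. Its arguments: {"type":"object","properties":{"moves":{"type":"array"},"grip_force":{"type":"number"}},"required":["moves"]}

```bash
mkdir -p pics; cat > h.py <<'E'
import numpy as np, cv2
from bench import telemetry, grab_frame, calibration, order, silhouettes, r
def proj(n,P):
    c=calibration(n);T=np.linalg.inv(np.array(c["world_from_camera"]));P=np.atleast_2d(P)
    q=P@T[:3,:3].T+T[:3,3];return np.c_[c["fx"]*q[:,0]/q[:,2]+c["cx"],c["fy"]*q[:,1]/q[:,2]+c["cy"]]
def ray(n,u,v):
    c=calibration(n);T=np.array(c["world_from_camera"])
    d=T[:3,:3]@np.array([(u-c["cx"])/c["fx"],(v-c["cy"])/c["fy"],1]);return T[:3,3],d
def onz(n,u,v,z):
    o,d=ray(n,u,v);return o+d*(z-o[2])/d[2]
E
python3 - <<'E'
from h import *
a=grab_frame("side");b=grab_frame("top")
cv2.imwrite("pics/side0.png",a);cv2.imwrite("pics/top0.png",b)
for n in("side","top"):
    c=calibration(n);print(n,c["fx"],np.round(c["world_from_camera"],3).tolist())
    for t in("block","board","gouge","tin"):
        for s in silhouettes(t,n):print(t,round(s["p"],2),np.round(s["extent"]),s["mask"].sum())
s=telemetry.get_obs();print(s["clock"],s["tcp_pos"],s["orientation"],s["contact_force"])
E
```

```text
side 398.3857140407725 [[-0.91, -0.303, 0.281, 0.17], [-0.414, 0.687, -0.598, 0.654], [-0.012, -0.661, -0.751, 0.956], [0.0, 0.0, 0.0, 1.0]]
block 0.98 [251. 284.  13.  71.] 962
block 0.93 [322. 194.  29.  58.] 926
block 0.74 [356. 304.  13.  71.] 808
board 0.57 [297. 207. 159. 127.] 9207
gouge 0.62 [338. 162.  30.  10.] 143
tin 0.53 [294. 251.  12.  15.] 203
top 474.51052277990783 [[0.023, -0.993, 0.113, 0.37], [-1.0, -0.023, -0.005, -0.035], [0.007, -0.113, -0.994, 1.455], [0.0, 0.0, 0.0, 1.0]]
block 0.83 [336. 202.  53.  24.] 629
block 0.59 [235. 273.  56.  29.] 483
block 0.57 [269. 200.  18.  16.] 163
block 0.55 [217. 183.  50.  38.] 784
board 0.56 [335. 180. 161. 130.] 13763
tin 0.45 [269. 201.  18.  14.] 160
0.5 [ 0.21987966 -0.63816203  0.23127927] [-3.09840164e+00 -5.18719964e-01  6.62248949e-07] [ 0.0834919  -0.52475207 -0.02128682]
```

View pics/side0.png

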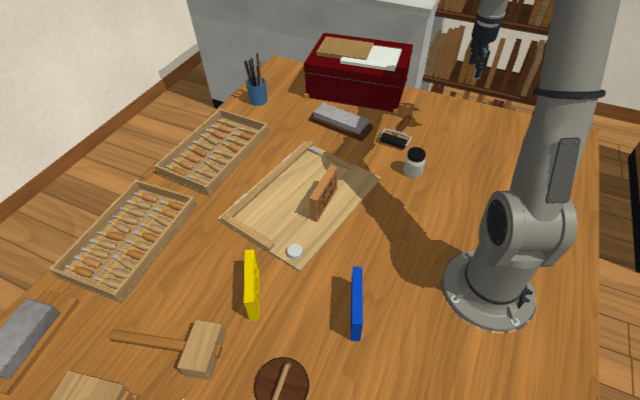

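View pics/top0.png

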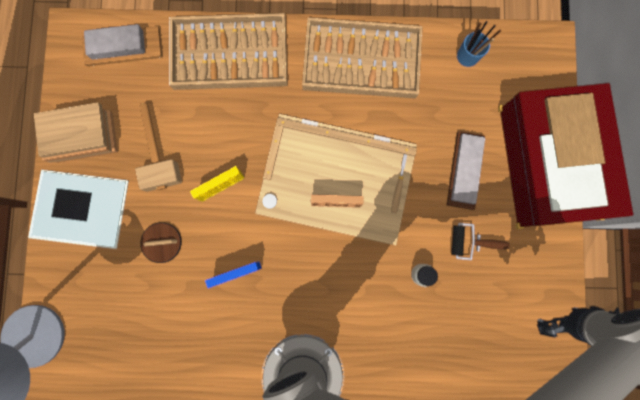

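The candidates are wooden at top (336,202) / side (322,194), yellow at top (217,183) / side (251,284), and blue at top (235,273) / side (356,304). Only the wooden one stands on the board and isn't blue or yellow, so that is the block. Next I'll fit poses and confirm in an enlarged crop.

```bash
cat >> h.py <<'E'
from scipy.optimize import minimize
def box(lo,hi):return np.array([[x,y,z] for x in(lo[0],hi[0]) for y in(lo[1],hi[1]) for z in(lo[2],hi[2])])
def place(P,x,y,a,z=0):
    c,s=np.cos(a),np.sin(a);return np.c_[P[:,0]*c-P[:,1]*s+x,P[:,0]*s+P[:,1]*c+y,P[:,2]+z]
def hullmask(n,P,k=4):
    m=np.zeros((400*k,640*k),np.uint8);h=cv2.convexHull(((proj(n,P)+.5)*k-.5).astype(np.float32))
    cv2.fillConvexPoly(m,np.round(h*16).astype(np.int32),255,shift=4);return cv2.resize(m,(640,400),interpolation=cv2.INTER_AREA)/255.
def fit(masks,P,z,x0):
    def f(p):
        e=0
        for n,m in masks.items():
            h=hullmask(n,place(P,p[0],p[1],p[2],z));e+=1-np.minimum(h,m).sum()/np.maximum(h,m).sum()
        return e
    rs=minimize(f,x0,method="Nelder-Mead",options=dict(initial_simplex=[np.array(x0)+d for d in([0,0,0],[.02,0,0],[0,.02,0],[0,0,.1])],xatol=1e-4,fatol=1e-5))
    return rs.x,rs.fun
BL=box([-.012,-.075,0],[.012,.075,.1])
BLF=box([0,-.075,-.012],[.1,.075,.012])  # lying, x = block z
def filled(m):
    h=np.zeros(m.shape,np.uint8);pts=np.argwhere(m)[:,::-1].astype(np.int32)
    cv2.fillConvexPoly(h,cv2.convexHull(pts),1);return h.astype(float)
def pick(t,n,c):
    L=[s for s in silhouettes(t,n) if np.hypot(s["extent"][0]-c[0],s["extent"][1]-c[1])<25];return L[0]["mask"] if L else None
E
python3 - <<'E'
from h import *
a=grab_frame("side");b=grab_frame("top")
mt=pick("block","top",(336,202));ms=pick("block","side",(322,194));bt=pick("board","top",(335,180));bs=pick("board","side",(297,207))
g=onz("top",336,205,.012)
for m in({"top":mt.astype(float),"side":ms.astype(float)},{"top":mt.astype(float)},{"side":ms.astype(float)}):
    p,e=fit(m,BL,.012,[g[0],g[1],0.]);print("block",list(m),p.round(4),round(e,3))
    if len(m)==2:pb=p
# board from corners seen in top and side
ct=np.array([[278,116],[416,144],[397,243],[257,212]])
print("top corners on z=.026/.012",[onz("top",*q,.012)[:2].round(3).tolist() for q in ct])
c0=onz("top",337,179,.012)
BO=box([-.16,-.22,0],[.16,.22,.012]);BS=np.vstack([BO,box([.12,-.22,.012],[.144,.22,.026])])
k=lambda m:filled(m)
for m in({"top":k(bt)},{"side":k(bs)},{"top":k(bt),"side":k(bs)}):
    p,e=fit(m,BO,0,[c0[0],c0[1],-.2]);print("board",list(m),p.round(4),round(e,3))
for n,I in(("top",b),("side",a)):
    for P,col in((place(BO,*p),(0,255,0)),(place(BL,*pb,.012),(255,0,255))):
        pass
def crop(n,I,x,y):
    I=cv2.resize(I[y:y+145,x:x+195],None,fx=4,fy=4,interpolation=cv2.INTER_CUBIC)
    def sg(A,B,col):
        q=(proj(n,np.array([A,B]))-[x,y]+.5)*4;cv2.line(I,*[tuple(int(v) for v in t) for t in q],col,1)
    def rect(P,col):
        for i in range(len(P)):sg(P[i],P[(i+1)%len(P)],col)
    f=lambda L:np.array(L,float)
    rect(place(f([[-.16,-.22,.012],[-.16,.22,.012],[.16,.22,.012],[.16,-.22,.012]]),*p),(0,255,0))
    rect(place(f([[.12,-.22,.026],[.12,.196,.026],[-.05,.196,.026]]),*p),(255,255,0))
    for z in(0,.1):rect(place(f([[-.012,-.075,z],[-.012,.075,z],[.012,.075,z],[.012,-.075,z]]),*pb,.012),(255,0,255))
    return I
cv2.imwrite("pics/ctop.png",crop("top",b,245,105));cv2.imwrite("pics/cside.png",crop("side",a,205,130))
E
```

```text
block ['top', 'side'] [ 0.5164 -0.0874 -0.0142] 0.145
block ['top'] [ 0.516  -0.0874 -0.0215] 0.051
block ['side'] [ 0.5177 -0.0878  0.0113] 0.061
top corners on z=.026/.012 [[0.783, 0.098], [0.704, -0.333], [0.397, -0.276], [0.481, 0.152]]
board ['top'] [ 0.5924 -0.0876 -0.1964] 0.019
board ['side'] [ 0.5929 -0.0879 -0.1963] 0.023
board ['top', 'side'] [ 0.5925 -0.0875 -0.2002] 0.042
```

View pics/ctop.png

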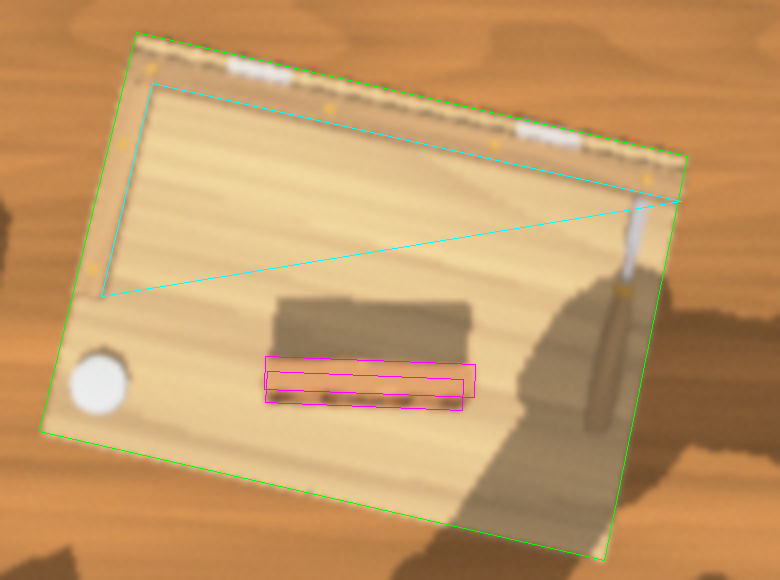

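View pics/cside.png

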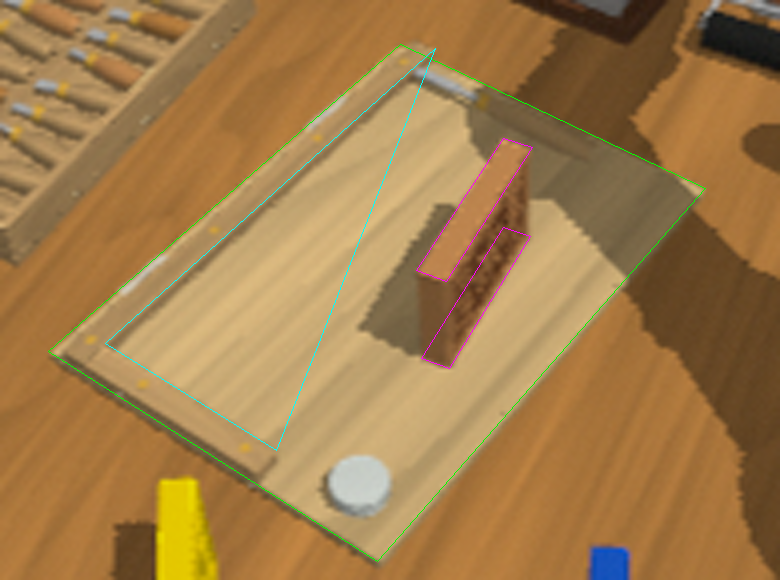

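The crops confirm it: the block is the brown carved one on the board, and the overlays fit. Block is at (0.516, -0.087) with yaw about -0.015, board at (0.5925, -0.0875) with yaw -0.198. Approaching high.

apply_moves(
  moves=[
    [0,0,0,0.025,-0.028,0,0],
    [0,0,0,0.025,-0.028,0,0],
    [0,0,0,0.025,-0.028,0,0],
    [0,0,0,0.025,-0.028,0,0],
    [0,0,0,0.025,-0.028,0,0],
    [0,0,0,0.025,-0.028,0,0],
    [0,0,0,0.025,-0.028,0,0],
    [0,0,0,0.025,-0.028,0,0],
  ],
)

```text
clock: 1.47
tcp_pos: [0.3364, -0.3596, 0.2316]
orientation: [3.098, 0.518, 0.001]
contact_force: [0.1, 0.4, -0.0]
grip_width: 0.0427
gripper_force: 0.0
```

apply_moves(
  moves=[
    [0,0,0,0.025,-0.028,0,0],
    [0,0,0,0.025,-0.028,0,0],
    [0,0,0,0.025,-0.028,0,0],
    [0,0,0,0.025,-0.028,0,0],
    [0,0,0,0.025,-0.028,0,0],
    [0,0,0,0.025,-0.028,0,0],
    [0,0,0,0.02,-0.025,0,0],
    [0,0,0,0,0,0,0],
  ],
)

```text
clock: 2.13
tcp_pos: [0.4363, -0.1168, 0.232]
orientation: [-3.094, -0.533, -0.004]
contact_force: [0.6, 0.6, 0.1]
grip_width: 0.0428
gripper_force: 0.0
```

```bash
cat >> h.py <<'E'
from scipy.spatial.transform import Rotation as R
def state():
    s=telemetry.get_obs();M=R.from_rotvec(s["orientation"]).as_matrix()
    print("t",round(s["clock"],2),"p",np.round(s["tcp_pos"],4),"yaw",round(np.arctan2(M[1,0],M[0,0]),4),"tilt",np.round(M[:2,2],4),"F",np.round(s["contact_force"],1),"w",round(s["grip_width"],4),"j",np.round(s["joints"],2))
    return np.array(s["tcp_pos"]),M
def goto(*t):
    p,M=state();print("shift in tool axes",(M.T@(np.array(t)-p)).round(4))
BO=(.5925,-.0875,-.198)
def b2w(x,y):
    q=place(np.array([[x,y,0.]]),*BO)[0];return q[:2].round(4)
E
python3 - <<'E'
from h import *
goto(.455,-.088,.098)
E
```

```text
t 2.13 p [ 0.4363 -0.1168  0.232 ] yaw 0.3411 tilt [0.0025 0.002 ] F [0.6 0.6 0.1] w 0.0428 j [ 0.44  0.13 -0.34  2.05  0.05  0.97 -1.15]
shift in tool axes [ 0.0268 -0.0208  0.1341]
```

apply_moves(
  moves=[
    [0,0,0.85,0,0,0.03,0],
    [0,0,0.85,0,0,0.03,0],
    [0,0,0.85,0,0,0.03,0],
    [0,0,0.85,0,0,0.03,0],
    [0,0,0,0.01,-0.014,0.014,0],
    [0,0,0,0.01,-0.014,0,0],
    [0,0,0,0,0,0,0],
    [0,0,0,0,0,0,0],
  ],
)

```text
clock: 2.8
tcp_pos: [0.4551, -0.0955, 0.0973]
orientation: [-3.141, 0.035, -0.0]
contact_force: [-0.6, 0.3, 1.4]
grip_width: 0.043
gripper_force: 0.0
```

```bash
python3 - <<'E'
from h import *
goto(.49,-.088,.1)
E
```

```text
t 2.8 p [ 0.4551 -0.0955  0.0973] yaw -0.0225 tilt [0.0002 0.0002] F [-0.6  0.3  1.4] w 0.043 j [ 0.31  0.34 -0.27  2.15  0.15  0.67 -1.66]
shift in tool axes [ 0.0348 -0.0083 -0.0027]
```

apply_moves(
  moves=[
    [0,0,0,0.016,-0.008,0,0],
    [0,0,0,0.012,0,0,0],
    [0,0,0,0.007,0,0,0],
    [0,0,0,0.007,0,0,0],
    [0,0,0,0.007,0,0,0],
    [0,0,0,0.007,0,0,0],
    [0,0,0,0.007,0,0,0],
    [0,0,0,0.004,0,0,0],
  ],
)

```text
clock: 3.47
tcp_pos: [0.5227, -0.0898, 0.0974]
orientation: [3.141, -0.039, 0.001]
contact_force: [0.8, -1.0, 0.4]
grip_width: 0.0428
gripper_force: 0.0
```

apply_moves(
  moves=[
    [0,0,0,0.003,0,0,0],
    [0,0,0,0,0,0,0],
    [0,0,0,0,0,0,0],
    [0,0,0,0,0,0,0],
    [0,0,0,0,0,0,0],
    [0,0,0,0,0,0,0],
    [0,0,0,0,0,0,0],
    [0,0,0,0,0,0,0],
  ],
)

```text
clock: 4.13
tcp_pos: [0.5246, -0.0896, 0.0973]
orientation: [3.141, -0.038, -0.0]
contact_force: [0.7, -0.1, -0.0]
grip_width: 0.0427
gripper_force: 0.0
```

```bash
cat >> h.py <<'E'
def blockpose(center,z=.024):
    # lying block, box seen through masks; returns pose of the near long edge's centre (world) and in board frame
    out=None
    for n in("top","side"):
        I=grab_frame(n);c=proj(n,[center[0],center[1],z])[0];m=pick("block",n,c)
        if m is None:print(n,"none",[(s["p"],s["extent"]) for s in silhouettes("block",n)]);continue
        p,e=fit({n:m.astype(float)},BLF,.024,[center[0]-.05,center[1],-.1])
        d=p[:2]-np.array(BO[:2]);a=BO[2];bx=np.cos(a)*d[0]+np.sin(a)*d[1];by=-np.sin(a)*d[0]+np.cos(a)*d[1];y=p[2]-a
        print(n,"near edge",p.round(4),"err",round(e,3),"board frame",round(bx,4),round(by,4),round(y,3),"corner",round(bx+.1*np.cos(y)-.075*np.sin(y),4),round(by+.1*np.sin(y)+.075*np.cos(y),4))
E
python3 - <<'E'
from h import *
state();blockpose((.58,-.088))
I=grab_frame("side");cv2.imwrite("pics/s2.png",cv2.resize(I[130:275,205:400],None,fx=3,fy=3))
E
```

```text
t 4.13 p [ 0.5246 -0.0896  0.0973] yaw -0.0243 tilt [-0.     -0.0001] F [ 0.7 -0.1 -0. ] w 0.0427 j [ 0.26  0.43 -0.26  2.    0.16  0.73 -1.69]
top near edge [ 0.5295 -0.0735 -0.0825] err 0.855 board frame -0.0645 0.0013 0.115 corner 0.0262 0.0873
side near edge [ 5.333e-01 -8.590e-02  1.000e-04] err 0.123 board frame -0.0583 -0.0101 0.198 corner 0.0249 0.0831
```

View pics/s2.png

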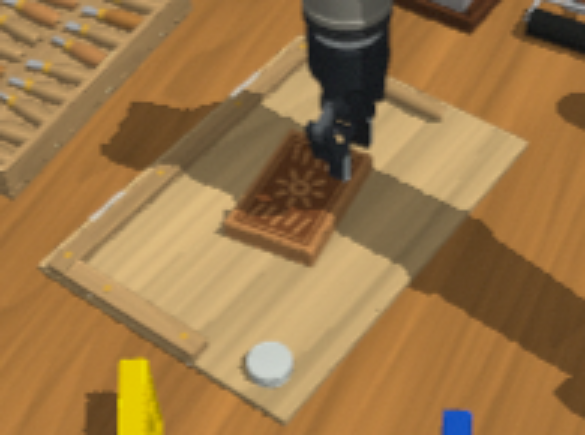

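The side view shows the block on its back, carving up, free of the fingers, with its near edge at about x 0.533. Next: retreat, align the tool with the board and go down behind it.

apply_moves(
  moves=[
    [0,0,0,-0.02,-0.01,0,0],
    [0,0,0,-0.016,-0.01,0,0],
    [0,0,0.83,0,0,0.02,0],
    [0,0,0.83,0,0,0.02,0],
    [0,0,0,0,0,0.02,0],
    [0,0,0,0,0,0.015,0],
    [0,0,0,0,0,0,0],
    [0,0,0,0,0,0,0],
  ],
)

```text
clock: 5.05
tcp_pos: [0.4887, -0.0686, 0.022]
orientation: [3.126, -0.31, -0.003]
contact_force: [0.4, 0.6, -0.1]
grip_width: 0.0426
gripper_force: 0.0
```

```bash
python3 - <<'E'
from h import *
goto(.488,-.069,.017);print(b2w(.009,-.02),b2w(.009,.121))
blockpose((.583,-.086))
E
```

```text
t 5.05 p [ 0.4887 -0.0686  0.022 ] yaw -0.1978 tilt [-0.0016  0.0001] F [ 0.4  0.6 -0.1] w 0.0426 j [ 0.17  0.51 -0.2   2.12  0.19  0.53 -1.93]
shift in tool axes [-0.0006  0.0005  0.005 ]
[ 0.5974 -0.1089] [0.6251 0.0294]
top near edge [ 0.5334 -0.0861 -0.0165] err 0.416 board frame -0.0582 -0.0103 0.182 corner 0.0266 0.0815
side near edge [ 0.5353 -0.0864 -0.0009] err 0.217 board frame -0.0563 -0.0102 0.197 corner 0.0271 0.083
```

apply_moves(
  moves=[
    [0,0,0,0.01,0,0.004,0],
    [0,0,0,0.01,0,0,0],
    [0,0,0,0.01,0,0,0],
    [0,0,0,0.01,0,0,0],
    [0,0,0,0.01,0,0,0],
    [0,0,0,0.01,0,0,0],
    [0,0,0,0.01,0,0,0],
    [0,0,0,0.01,0,0,0],
  ],
)

```text
clock: 5.92
tcp_pos: [0.5685, -0.0848, 0.0182]
orientation: [3.126, -0.311, -0.001]
contact_force: [-0.6, 0.2, 0.2]
grip_width: 0.0431
gripper_force: 0.7
```

```bash
python3 - <<'E'
from h import *
state();blockpose((.625,-.1))
E
```

```text
t 5.92 p [ 0.5685 -0.0848  0.0182] yaw -0.1984 tilt [-0.0004 -0.    ] F [-0.6  0.2  0.2] w 0.0431 j [ 0.19  0.6  -0.19  1.93  0.19  0.62 -1.89]
top near edge [ 0.5969 -0.1003 -0.1901] err 0.914 board frame 0.0068 -0.0117 0.008 corner 0.1062 0.0641
side near edge [ 0.5882 -0.1003 -0.0692] err 0.521 board frame -0.0017 -0.0134 0.129 corner 0.0878 0.0738
```

apply_moves(
  moves=[
    [0,0,0,0.009,0,0,0],
    [0,0,0,0.009,0,0,0],
    [0,0,0,0.008,0,0,0],
    [0,0,0,0.004,0,0,0],
    [0,0,0,0.002,0,0,0],
    [0,0,0,0.002,0,0,0],
    [0,0,0,0.001,0,0,0],
    [0,0,0,0,0,0,0],
  ],
)

```text
clock: 6.78
tcp_pos: [0.6011, -0.0913, 0.0181]
orientation: [3.126, -0.31, -0.003]
contact_force: [-3.7, 0.3, 1.0]
grip_width: 0.0424
gripper_force: 1.7
```

```bash
python3 - <<'E'
from h import *
state()
I=grab_frame("side");cv2.imwrite("pics/s3.png",cv2.resize(I[130:275,205:400],None,fx=3,fy=3))
E
```

```text
t 6.78 p [ 0.6011 -0.0913  0.0181] yaw -0.198 tilt [-0.0017  0.0001] F [-3.7  0.3  1. ] w 0.0424 j [ 0.19  0.64 -0.19  1.85  0.18  0.67 -1.88]
```

View pics/s3.png

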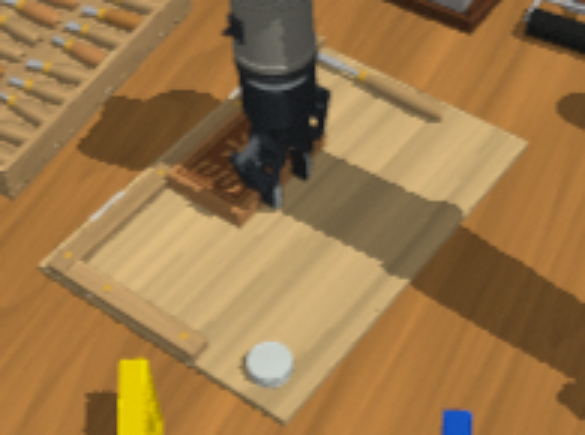

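The block is nearly at the back stop, at crop (165,165). Pressing on until the force rises.

apply_moves(
  moves=[
    [0,0,0,0.001,0,0,0],
    [0,0,0,0.001,0,0,0],
    [0,0,0,0.001,0,0,0],
    [0,0,0,0.001,0,0,0],
    [0,0,0,0.001,0,0,0],
    [0,0,0,0,0,0,0],
    [0,0,0,0,0,0,0],
    [0,0,0,0,0,0,0],
  ],
)

```text
clock: 7.5
tcp_pos: [0.6011, -0.0913, 0.0173]
orientation: [3.126, -0.31, -0.017]
contact_force: [-16.5, 3.3, 11.2]
grip_width: 0.0426
gripper_force: 8.2
```

apply_moves(
  moves=[
    [0,0,0,-0.015,0,0,0],
    [0,0,0,-0.02,0,0,0],
    [0,0,0,0,0,-0.035,0],
    [0,0,0,0,0,-0.035,0],
    [0,0,0,0.015,0.03,-0.01,0],
    [0,0,0,0.025,0.03,0,0],
    [0,0,0,0.025,0.03,0,0],
    [0,0,0,0.025,0.03,0,0],
  ],
)

```text
clock: 8.17
tcp_pos: [0.6388, -0.2228, 0.0996]
orientation: [3.125, -0.31, 0.005]
contact_force: [0.3, 0.5, 0.2]
grip_width: 0.0428
gripper_force: 0.0
```

apply_moves(
  moves=[
    [0,0,-1,0,0,0,-0.2],
    [0,0,-1,0,0,0,-0.2],
    [0,0,-1,0,0,0,-0.2],
    [0,0,-1,0,0,0,-0.2],
    [0,0,-1,0,0,0,-0.2],
    [0,0,-1,0,0,0,-0.2],
    [0,0,-1,0,0,0,-0.2],
    [0,0,-1,0,0,0,-0.2],
  ],
)

```text
clock: 8.83
tcp_pos: [0.6379, -0.2212, 0.0986]
orientation: [2.979, 0.995, 0.003]
contact_force: [-0.8, 0.0, 0.2]
grip_width: 0.0341
gripper_force: 0.0
```

apply_moves(
  moves=[
    [0,0,-1,0,0,0,-0.2],
    [0,0,-1,0,0,0,-0.2],
    [0,0,-1,0,0,0,-0.2],
    [0,0,-1,0,0,0,-0.2],
    [0,0,-1,0,0,0,-0.2],
    [0,0,-1,0,0,0,-0.2],
    [0,0,-1,0,0,0,-0.2],
    [0,0,0,0,0,0,-0.2],
  ],
)

```text
clock: 9.5
tcp_pos: [0.6377, -0.2213, 0.0984]
orientation: [2.426, 1.994, 0.002]
contact_force: [0.5, 0.9, -0.1]
grip_width: 0.034
gripper_force: 0.0
```

```bash
python3 - <<'E'
from h import *
t=b2w(.065,-.128);goto(*t,.016)
c=b2w(.07,-.01);blockpose(c)
I=grab_frame("side");cv2.imwrite("pics/s4.png",cv2.resize(I[130:275,205:400],None,fx=3,fy=3))
E
```

```text
t 9.5 p [ 0.6377 -0.2213  0.0984] yaw 1.3758 tilt [ 0.0016 -0.    ] F [ 0.5  0.9 -0.1] w 0.034 j [ 0.63  0.68 -0.56  1.63  0.42  0.95 -0.28]
shift in tool axes [-0.0057 -0.0058  0.0824]
top near edge [ 0.6094 -0.1037 -0.1976] err 0.057 board frame 0.0198 -0.0126 0.0 corner 0.1197 0.0624
side near edge [ 0.6104 -0.0997 -0.1919] err 0.045 board frame 0.02 -0.0085 0.006 corner 0.1195 0.0671
```

View pics/s4.png

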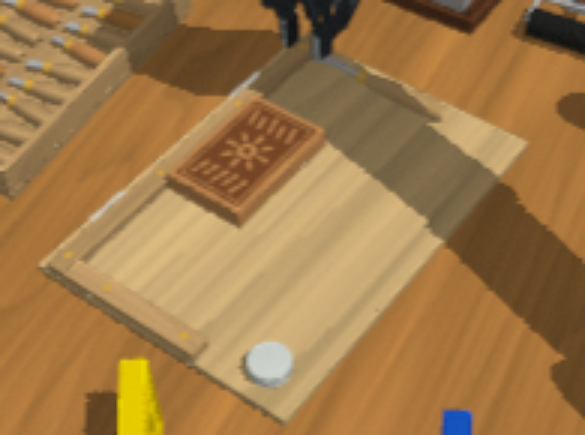

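Flush at the back stop (board-frame yaw ≈ 0), with the corner about 0.132 m short of the side stop. Descending at the right-hand end and pushing left.

apply_moves(
  moves=[
    [0,0,0,0,-0.006,0.02,-0.2],
    [0,0,0,0,0,0.025,-0.2],
    [0,0,0,0,0,0.025,-0.2],
    [0,0,0,0,0,0.011,-0.2],
    [0,0,0,0,0,0,-0.2],
    [0,0,0,0.01,0,0,-0.2],
    [0,0,0,0.01,0,0,-0.2],
    [0,0,0,0.01,0,0,-0.2],
  ],
)

```text
clock: 10.42
tcp_pos: [0.6387, -0.1889, 0.0191]
orientation: [2.429, 1.99, 0.003]
contact_force: [-0.6, -0.3, 0.5]
grip_width: 0.0343
gripper_force: 0.6
```

apply_moves(
  moves=[
    [0,0,0,0.01,0,0,-0.2],
    [0,0,0,0.01,0,0,-0.2],
    [0,0,0,0.01,0,0,-0.2],
    [0,0,0,0.01,0,0,-0.2],
    [0,0,0,0.01,0,0,-0.2],
    [0,0,0,0.01,0,0,-0.2],
    [0,0,0,0.01,0,0,-0.2],
    [0,0,0,0.01,0,0,-0.2],
  ],
)

```text
clock: 11.08
tcp_pos: [0.6531, -0.1109, 0.0172]
orientation: [-2.43, -1.991, 0.0]
contact_force: [-0.2, -1.5, 0.8]
grip_width: 0.0341
gripper_force: 0.8
```

```bash
python3 - <<'E'
from h import *
t=b2w(.065,.035);goto(*t,.016)
c=b2w(.07,.07);blockpose(c)
E
```

```text
t 11.08 p [ 0.6531 -0.1109  0.0172] yaw 1.3726 tilt [-0.0001 -0.    ] F [-0.2 -1.5  0.8] w 0.0341 j [ 0.43  0.76 -0.52  1.7   0.49  0.81 -0.5 ]
shift in tool axes [0.0459 0.001  0.0012]
top near edge [ 0.6257 -0.0162 -0.2073] err 0.145 board frame 0.0185 0.0764 -0.009 corner 0.1192 0.1505
side near edge [ 0.6263 -0.0128 -0.1855] err 0.037 board frame 0.0185 0.0799 0.013 corner 0.1175 0.1561
```

apply_moves(
  moves=[
    [0,0,0,0.008,0,0,-0.2],
    [0,0,0,0.008,0,0,-0.2],
    [0,0,0,0.008,0,0,-0.2],
    [0,0,0,0.008,0,0,-0.2],
    [0,0,0,0.005,0,0,-0.2],
    [0,0,0,0.003,0,0,-0.2],
    [0,0,0,0.002,0,0,-0.2],
    [0,0,0,0,0,0,-0.2],
  ],
)

```text
clock: 11.95
tcp_pos: [0.6614, -0.07, 0.0174]
orientation: [2.43, 1.992, 0.001]
contact_force: [0.2, -0.6, -0.1]
grip_width: 0.0343
gripper_force: 0.0
```

apply_moves(
  moves=[
    [0,0,0,0.001,0,0,-0.2],
    [0,0,0,0.001,0,0,-0.2],
    [0,0,0,0.001,0,0,-0.2],
    [0,0,0,0.001,0,0,-0.2],
    [0,0,0,0.001,0,0,-0.2],
    [0,0,0,0.001,0,0,-0.2],
    [0,0,0,0,0,0,-0.2],
    [0,0,0,0,0,0,-0.2],
  ],
)

```text
clock: 12.62
tcp_pos: [0.6622, -0.0665, 0.0173]
orientation: [2.43, 1.989, -0.003]
contact_force: [-1.5, -4.7, 2.0]
grip_width: 0.0343
gripper_force: 2.6
```

```bash
python3 - <<'E'
from h import *
t=b2w(.065,.035);goto(*t,.016)
E
```

```text
t 12.62 p [ 0.6622 -0.0665  0.0173] yaw 1.3716 tilt [-0.0005 -0.002 ] F [-1.5 -4.7  2. ] w 0.0343 j [ 0.36  0.76 -0.51  1.69  0.49  0.82 -0.57]
shift in tool axes [0.0007 0.0008 0.0013]
```

Contact force is just starting to rise, so press a little more.

apply_moves(
  moves=[
    [0,0,0,0.001,0,0,-0.2],
    [0,0,0,0.001,0,0,-0.2],
    [0,0,0,0.001,0,0,-0.2],
    [0,0,0,0.001,0,0,-0.2],
    [0,0,0,0,0,0,-0.2],
    [0,0,0,0,0,0,-0.2],
    [0,0,0,0,0,0,-0.2],
    [0,0,0,0,0,0,-0.2],
  ],
)

```text
clock: 13.28
tcp_pos: [0.6622, -0.0664, 0.0173]
orientation: [2.43, 1.985, -0.009]
contact_force: [-3.3, -11.7, 5.0]
grip_width: 0.0343
gripper_force: 6.1
```

apply_moves(
  moves=[
    [0,0,0,-0.01,0,0,-0.2],
    [0,0,0,-0.02,0,0,-0.2],
    [0,0,0,0,0,-0.03,-0.2],
    [0,0,0,0,0,-0.03,-0.2],
    [0,0,0,-0.03,0,-0.02,-0.2],
    [0,0,0,-0.03,0,0,-0.2],
    [0,0,0,0,0,0,-0.2],
    [0,0,0,0,0,0,-0.2],
  ],
)

```text
clock: 13.95
tcp_pos: [0.6451, -0.1514, 0.0973]
orientation: [2.434, 1.986, 0.0]
contact_force: [0.6, 0.3, -0.6]
grip_width: 0.0339
gripper_force: 0.0
```

```bash
python3 - <<'E'
from h import *
c=b2w(.07,.121);blockpose(c)
goto(*b2w(-.02,.121),.1)
I=grab_frame("side");cv2.imwrite("pics/s5.png",cv2.resize(I[150:250,205:340],None,fx=5,fy=5,interpolation=cv2.INTER_CUBIC))
E
```

```text
top near edge [ 0.6341  0.0272 -0.2003] err 0.057 board frame 0.0182 0.1206 -0.002 corner 0.1184 0.1954
side near edge [ 0.6326  0.0253 -0.2142] err 0.091 board frame 0.0171 0.1185 -0.016 corner 0.1183 0.1918
t 14.15 p [ 0.6456 -0.1469  0.097 ] yaw 1.3751 tilt [-0.0001  0.0017] F [-0.3 -0.2  0.1] w 0.0344 j [ 0.52  0.66 -0.56  1.66  0.42  0.94 -0.39]
shift in tool axes [ 0.169  -0.0834 -0.0027]
```

View pics/s5.png

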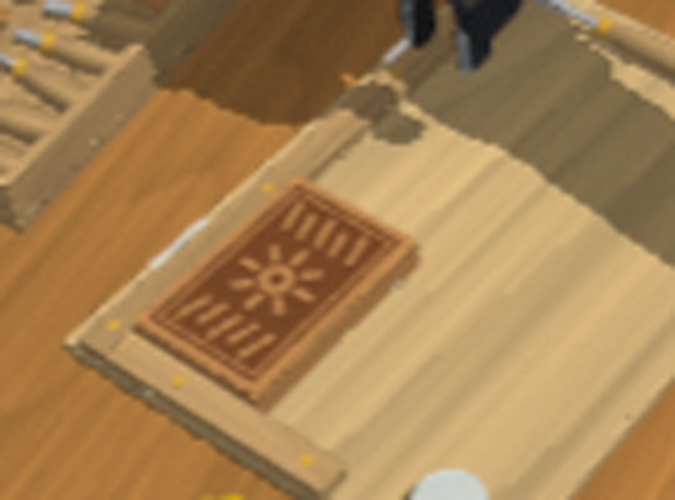

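The block sits in the corner, but the fit suggests 1–2 mm of gap at the back stop. One last press from the near side.

apply_moves(
  moves=[
    [0,0,0,0.021,-0.0115,0,0],
    [0,0,0,0.021,-0.0115,0,0],
    [0,0,0,0.021,-0.0115,0,0],
    [0,0,0,0.021,-0.0115,0,0],
    [0,0,0,0.021,-0.0115,0,0],
    [0,0,0,0.021,-0.0115,0,0],
    [0,0,0,0.021,-0.0115,0,0],
    [0,0,0,0.021,-0.0115,0,0],
  ],
)

```text
clock: 14.87
tcp_pos: [0.5877, 0.0361, 0.0972]
orientation: [-2.428, -1.993, -0.0]
contact_force: [1.3, -0.1, -1.0]
grip_width: 0.0427
gripper_force: 0.0
```

apply_moves(
  moves=[
    [0,0,1,0,0,0,0],
    [0,0,1,0,0,0,0],
    [0,0,1,0,0,0,0],
    [0,0,1,0,0,0,0],
    [0,0,1,0,0,0,0],
    [0,0,1,0,0,0,0],
    [0,0,1,0,0,0,0],
    [0,0,1,0,0,0,0],
  ],
)

```text
clock: 15.53
tcp_pos: [0.5881, 0.0352, 0.0971]
orientation: [-3.03, -0.825, 0.0]
contact_force: [-0.9, -0.1, 1.6]
grip_width: 0.0427
gripper_force: 0.0
```

apply_moves(
  moves=[
    [0,0,1,0,0,0,0],
    [0,0,1,0,0,0,0],
    [0,0,1,0,0,0,0],
    [0,0,1,0,0,0,0],
    [0,0,1,0,0,0,0],
    [0,0,1,0,0,0,0],
    [0,0,1,0,0,0,0],
    [0,0,0,0,0,0,0],
  ],
)

```text
clock: 16.2
tcp_pos: [0.5881, 0.0353, 0.0971]
orientation: [-3.126, 0.313, 0.0]
contact_force: [-0.3, 0.6, 0.3]
grip_width: 0.0426
gripper_force: 0.0
```

```bash
python3 - <<'E'
from h import *
goto(*b2w(-.02,.121),.017)
E
```

```text
t 16.2 p [0.5881 0.0353 0.0971] yaw -0.1995 tilt [-0.0002  0.0004] F [-0.3  0.6  0.3] w 0.0426 j [ 0.01  0.51 -0.23  1.87  0.15  0.79 -2.07]
shift in tool axes [ 0.0085 -0.0015  0.0801]
```

apply_moves(
  moves=[
    [0,0,0,0,0,0.025,0],
    [0,0,0,0,0,0.03,0],
    [0,0,0,0,0,0.025,0],
    [0,0,0,0.01,0,0,0],
    [0,0,0,0.01,0,0,0],
    [0,0,0,0.008,0,0,0],
    [0,0,0,0.004,0,0,0],
    [0,0,0,0.002,0,0,0],
  ],
)

```text
clock: 16.87
tcp_pos: [0.6239, 0.027, 0.019]
orientation: [-3.125, 0.311, -0.005]
contact_force: [-1.2, -0.5, 0.5]
grip_width: 0.0427
gripper_force: 0.8
```

apply_moves(
  moves=[
    [0,0,0,0.001,0,0,0],
    [0,0,0,0.001,0,0,0],
    [0,0,0,0.001,0,0,0],
    [0,0,0,0.001,0,0,0],
    [0,0,0,0.001,0,0,0],
    [0,0,0,0.001,0,0,0],
    [0,0,0,0,0,0,0],
    [0,0,0,0,0,0,0],
  ],
)

```text
clock: 17.53
tcp_pos: [0.6247, 0.0265, 0.0169]
orientation: [3.126, -0.309, -0.008]
contact_force: [-8.1, 1.9, 5.8]
grip_width: 0.0428
gripper_force: 4.2
```

```bash
python3 - <<'E'
from h import *
goto(*b2w(.009,.121),.017)
E
```

```text
t 17.53 p [0.6247 0.0265 0.0169] yaw -0.1974 tilt [-0.0054 -0.0001] F [-8.1  1.9  5.8] w 0.0428 j [ 0.    0.67 -0.2   1.8   0.19  0.69 -2.07]
shift in tool axes [-0.0001 -0.003  -0.0001]
```

apply_moves(
  moves=[
    [0,0,0,0.002,0,0,0],
    [0,0,0,0.002,0,0,0],
    [0,0,0,0,0,0,0],
    [0,0,0,0,0,0,0],
    [0,0,0,-0.008,0,0,0],
    [0,0,0,-0.015,0,0,0],
    [0,0,0,-0.02,0,0,0],
    [0,0,0,0,0,-0.04,0],
  ],
)

```text
clock: 18.2
tcp_pos: [0.5807, 0.0336, 0.0509]
orientation: [3.123, -0.307, -0.023]
contact_force: [-1.4, 0.4, -0.6]
grip_width: 0.0426
gripper_force: 0.0
```

apply_moves(
  moves=[
    [0,0,0,0,0,-0.04,0],
    [0,0,0,0,0,-0.04,0],
    [0,0,0,0,0.04,-0.02,0],
    [0,0,0,0,0.04,0,0],
    [0,0,0,0,0.04,0,0],
    [0,0,0,0,0.04,0,0],
    [0,0,0,0,0.04,0,0],
    [0,0,0,0,0,0,0],
  ],
)

```text
clock: 18.87
tcp_pos: [0.5479, -0.1709, 0.1561]
orientation: [3.118, -0.33, 0.0]
contact_force: [-0.9, -0.4, 0.6]
grip_width: 0.0428
gripper_force: 0.0
```

```bash
python3 - <<'E'
from h import *
state()
c=b2w(.07,.121);blockpose(c)
I=grab_frame("top");J=grab_frame("side")
z=lambda I,x,y:cv2.resize(I[y:y+100,x:x+100],None,fx=4,fy=4,interpolation=cv2.INTER_CUBIC)
cv2.imwrite("pics/s6.png",np.hstack([z(I,250,105),z(J,215,155)]))
E
```

```text
t 18.87 p [ 0.5479 -0.1709  0.1561] yaw -0.2106 tilt [-0.0003 -0.0059] F [-0.9 -0.4  0.6] w 0.0428 j [ 0.34  0.4  -0.18  1.86  0.1   0.88 -1.68]
top near edge [ 0.6351  0.0266 -0.1995] err 0.032 board frame 0.0193 0.1202 -0.001 corner 0.1194 0.1951
side near edge [ 0.6352  0.0249 -0.1978] err 0.067 board frame 0.0198 0.1187 0.0 corner 0.1198 0.1937
```

View pics/s6.png

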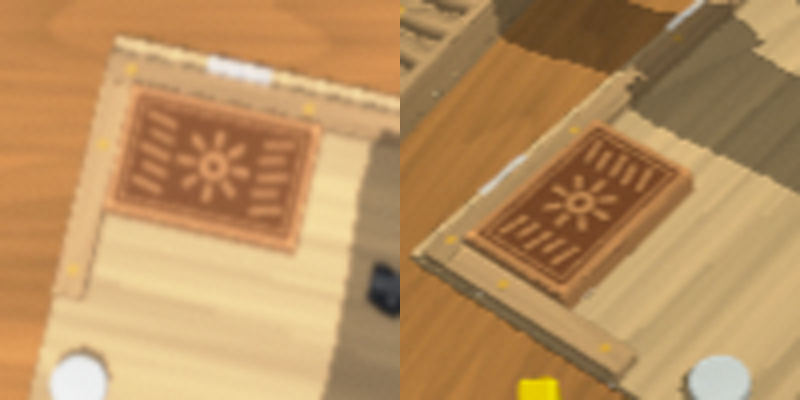

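The back side is flush. The side fit leaves about 1 mm uncertain, so I'll add a gentle final side press.

apply_moves(
  moves=[
    [0,0,-1,0,0,0,-0.2],
    [0,0,-1,0,0,0,-0.2],
    [0,0,-1,0,0,0,-0.2],
    [0,0,-1,0,0,0,-0.2],
    [0,0,-1,0,0,0,-0.2],
    [0,0,-1,0,0,0,-0.2],
    [0,0,-1,0,0,0,-0.2],
    [0,0,-1,0,0,0,-0.2],
  ],
)

```text
clock: 19.83
tcp_pos: [0.551, -0.1581, 0.156]
orientation: [-2.978, -1.0, -0.001]
contact_force: [0.5, 0.0, 0.5]
grip_width: 0.0344
gripper_force: 0.0
```

apply_moves(
  moves=[
    [0,0,-1,0,0,0,-0.2],
    [0,0,-1,0,0,0,-0.2],
    [0,0,-1,0,0,0,-0.2],
    [0,0,-1,0,0,0,-0.2],
    [0,0,-1,0,0,0,-0.2],
    [0,0,-1,0,0,0,-0.2],
    [0,0,-1,0,0,0,-0.2],
    [0,0,0,0,0,0,-0.2],
  ],
)

```text
clock: 20.5
tcp_pos: [0.5509, -0.1584, 0.1559]
orientation: [-2.424, -1.998, -0.001]
contact_force: [-0.1, -0.6, 0.1]
grip_width: 0.0342
gripper_force: 0.0
```

```bash
python3 - <<'E'
from h import *
goto(*b2w(.068,.0),.017)
E
```

```text
t 20.5 p [ 0.5509 -0.1584  0.1559] yaw 1.3787 tilt [0.0003 0.0006] F [-0.1 -0.6  0.1] w 0.0342 j [ 0.59  0.45 -0.54  1.85  0.28  0.92 -0.27]
shift in tool axes [0.077  0.0953 0.139 ]
```

apply_moves(
  moves=[
    [0,0,0.05,0.025,0.032,0,-0.2],
    [0,0,0,0.025,0.032,0,-0.2],
    [0,0,0,0.025,0.032,0,-0.2],
    [0,0,0,0,0,0.035,-0.2],
    [0,0,0,0,0,0.035,-0.2],
    [0,0,0,0,0,0.035,-0.2],
    [0,0,0,0,0,0.034,-0.2],
    [0,0,0,0,0,0,-0.2],
  ],
)

```text
clock: 21.17
tcp_pos: [0.6598, -0.1041, 0.0137]
orientation: [-2.436, -1.982, 0.001]
contact_force: [-1.0, -0.1, 1.0]
grip_width: 0.0343
gripper_force: 0.0
```

```bash
python3 - <<'E'
from h import *
goto(*b2w(.068,.034),.017)
E
```

```text
t 21.17 p [ 0.6598 -0.1041  0.0137] yaw 1.3661 tilt [-0.001   0.0007] F [-1.  -0.1  1. ] w 0.0343 j [ 0.37  0.76 -0.44  1.69  0.43  0.8  -0.47]
shift in tool axes [ 0.0371 -0.0015 -0.0033]
```

apply_moves(
  moves=[
    [0,0,-0.05,0.01,0,-0.003,-0.2],
    [0,0,0,0.012,0,0,-0.2],
    [0,0,0,0.007,0,0,-0.2],
    [0,0,0,0.003,0,0,-0.2],
    [0,0,0,0.001,0,0,-0.2],
    [0,0,0,0.001,0,0,-0.2],
    [0,0,0,0.001,0,0,-0.2],
    [0,0,0,0.001,0,0,-0.2],
  ],
)

```text
clock: 21.83
tcp_pos: [0.6666, -0.071, 0.02]
orientation: [2.431, 1.989, -0.001]
contact_force: [0.5, 0.2, 0.1]
grip_width: 0.0339
gripper_force: 0.0
```

apply_moves(
  moves=[
    [0,0,0,0.001,0,0,-0.2],
    [0,0,0,0.001,0,0,-0.2],
    [0,0,0,0.001,0,0,-0.2],
    [0,0,0,0.001,0,0,-0.2],
    [0,0,0,0.001,0,0,-0.2],
    [0,0,0,0.001,0,0,-0.2],
    [0,0,0,0,0,0,-0.2],
    [0,0,0,0,0,0,-0.2],
  ],
)

```text
clock: 22.5
tcp_pos: [0.6673, -0.0675, 0.0199]
orientation: [2.43, 1.988, -0.005]
contact_force: [-2.4, -5.5, 2.8]
grip_width: 0.0341
gripper_force: 3.2
```

```bash
python3 - <<'E'
from h import *
goto(*b2w(.068,.034),.017)
E
```

```text
t 22.5 p [ 0.6673 -0.0675  0.0199] yaw 1.371 tilt [-0.0014 -0.0036] F [-2.4 -5.5  2.8] w 0.0341 j [ 0.31  0.75 -0.45  1.68  0.42  0.81 -0.52]
shift in tool axes [-0.0003 -0.0014  0.0029]
```

apply_moves(
  moves=[
    [0,0,0,0.002,0,0,-0.2],
    [0,0,0,0.002,0,0,-0.2],
    [0,0,0,0,0,0,-0.2],
    [0,0,0,0,0,0,-0.2],
    [0,0,0,-0.01,0,0,-0.2],
    [0,0,0,-0.015,0,0,-0.2],
    [0,0,0,-0.02,0,0,-0.2],
    [0,0,0,0,0,-0.035,-0.2],
  ],
)

```text
clock: 23.17
tcp_pos: [0.6539, -0.1105, 0.0483]
orientation: [-2.43, -1.981, 0.017]
contact_force: [-1.5, -2.3, -1.3]
grip_width: 0.0339
gripper_force: 0.0
```

apply_moves(
  moves=[
    [0,0,0,0,0,-0.035,-0.2],
    [0,0,0,0,0,-0.035,-0.2],
    [0,0,0,-0.03,0,-0.03,-0.2],
    [0,0,0,-0.03,0,0,-0.2],
    [0,0,0,-0.03,0,0,-0.2],
    [0,0,0,0,0,0,-0.2],
    [0,0,0,0,0,0,-0.2],
    [0,0,0,0,0,0,-0.2],
  ],
)

```text
clock: 23.83
tcp_pos: [0.642, -0.192, 0.1542]
orientation: [-2.43, -1.99, -0.001]
contact_force: [0.0, 0.9, 0.9]
grip_width: 0.0343
gripper_force: 0.0
```

```bash
python3 - <<'E'
from h import *
state()
c=b2w(.07,.121);blockpose(c)
I=grab_frame("top");J=grab_frame("side")
z=lambda I,x,y:cv2.resize(I[y:y+100,x:x+100],None,fx=4,fy=4,interpolation=cv2.INTER_CUBIC)
cv2.imwrite("pics/s7.png",np.hstack([z(I,250,105),z(J,215,155)]))
E
```

```text
t 23.83 p [ 0.642  -0.192   0.1542] yaw 1.3725 tilt [0.     0.0013] F [0.  0.9 0.9] w 0.0343 j [ 0.55  0.59 -0.51  1.61  0.32  1.02 -0.25]
top near edge [ 0.6345  0.0254 -0.1767] err 0.039 board frame 0.0189 0.1189 0.021 corner 0.1173 0.196
side near edge [ 0.6361  0.0264 -0.1993] err 0.047 board frame 0.0204 0.1202 -0.001 corner 0.1205 0.1951
```

View pics/s7.png

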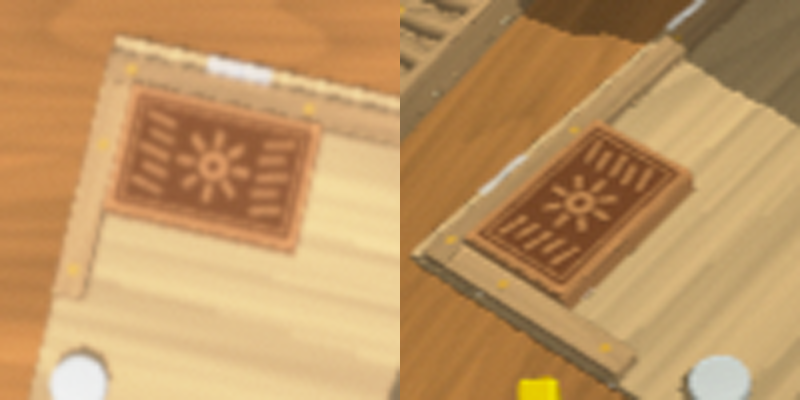

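Both views show the block square in the corner with no gap (top crop corner ≈ (135,88)). The pictures match the earlier flush one, and the robot is clear.

```bash
python3 -c "
from h import *
print(order.hand_in())"
```

```text
the job is handed in; nothing more can be done
None
```

The block was tipped onto its back with the carving up, then pushed into the corner against the back and side stops. The final pictures show no gap at either stop, though one top-view fit read about 1° off square, which I put down to mask noise. The job was handed in at about 24 s, and no other object was moved on purpose.

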